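# Pack away the last clamp corner and click the case shut

### The arm

A 6-joint arm with a two-finger parallel gripper is mounted at the origin on the work surface. World frame = base frame: x ahead of the robot, y to its left, z up, the work surface at z = 0. Lengths are in mm, angles in degrees, forces in N, time in s.
With the tool pointing down it reaches from about 300 to 850 mm from the base axis. Payload 4.2 kg.
Tool frame: the origin (TCP) lies on the centre line of the jaws, within the pads' length; the fingertips stand 11 mm ahead of it and the grasp point (between the pads) lies 8 mm behind it; z points along the fingers, y is the line along which they close (so a half turn about z gives the same grasp; the last joint's range is limited). The gripper opens to 91 mm and grips with 3 to 60 N. Pads are 32 mm wide; open, the fingers measure 118 mm over their backs; the gripper's body (76 mm by 178 mm) begins 60 mm behind the grasp point.
Start: joints at [-1.146, 18.312, 89.639, -0, 72.044, -1.146], TCP at [575.017, 0, 203.176] pointing down, gripper open.
Joint ranges: [-177.97, 177.97], [-48.28, 115.42], [12.27, 149.76], [-77.06, 257.06], [2.81, 150.46], [-146.56, 146.56]. Speed limits (degrees/s): [147.25, 147.25, 180, 180, 180, 180].

### API

Orientations are given as [roll, pitch, yaw] about the fixed x, y, z axes, in that order (R = Rz(yaw) Ry(pitch) Rx(roll)).
In Python, from workcell import env, grab_frame, camera_model, models gives the robot as it stands.
- The arm moves only by the shell command python3 -m crank 'ROWS' [FORCE]. ROWS is text: rows parted by semicolons, each of 7 numbers parted by spaces: the closure, from -1 (fully open) to 1 (shut), so that 0 is half open, then the shift along the tool's x, y, z in mm, then the turn, a rotation vector about the tool's x, y, z in degrees. A call has 1 to 10 rows; each row shifts and turns the commanded pose from where the row before left it, along the tool's axes as they then stand; what a row does not reach is not made up. A row lasts 1/8 s, in which the tool goes at most 62.5 mm and 10.7 degrees, less where a joint would pass 70% of its speed; a pose out of reach is approached as far as the arm can. A call is refused whole if a number of a shift passes 62.5 or a number of a turn 10.7, either way. A call with a gripper value outside its range is refused whole. The fingers move at their own pace and stop on an object; FORCE is the grip in N (left out, the last holds). Time passes only in rows, so rows that do not move let the fingers close. It gives the time, the measured TCP pose, the force, the opening and the grip force at its end, in the units of the state.
- env.state(): the state, without advancing time (a new reading comes with each control period).
- grab_frame(name): name is "scene" or "side" or "wrist"; returns the picture (480x640x3 uint8, blue, green, red); there is no depth.
- camera_model(name): a dict with "K" (3x3 intrinsics, pixels), "k1" (the pictures are not rectified: a ray, as slopes to the right and down, at radius r is drawn at 1 + k1 r^2 times it, then the intrinsics apply), "R" (3x3) and "t" (3): a world point X has camera coordinates R X + t; the wrist camera has in their place "mount" (4x4, takes a point from camera to tool coordinates, whose origin is the TCP and whose axes are the flange's). Camera axes: x right, y down, z forward; pixel columns grow to the right and rows downward; lengths in mm; the calibration is good to about 2 mm. A picture is of the moment at which its call begins: read the wrist's pose just before it. camera_model takes no time and is no camera call.
- env.job_done(): hands the job in; it is judged then, once.
Trained networks look in the newest picture that a camera, given by its name, has taken for a name from the list of things; names that differ only in an ending like _2 or _b are one class to them, and where a whole thing is asked for, a point or a joint stands for the part that bears it (a point fixed in the world has none). Each returns a list of dicts, best first, with "p" (0 to 1); they miss things now and then, are a little off and sometimes report something else, mostly with a low value. They report only what shows in the picture. A call takes as long as a camera call. They do not tell look-alikes from the thing itself.
- models.search_frame(name, camera): "point" ([x, y, z] in mm, in world coordinates, good to about 4 mm: the middle of the surface that is visible of it).
The state is a dict: "time_s": time; "qpos": joint angles; "qvel": joint speeds; "effort": joint torques, N m; "ee_pos": TCP position; "ee_rot": TCP orientation; "force": force on the tool from outside, world axes, zero at the start; "torque": the same for the moment, N m; "gripper_width": finger opening in mm; "gripper_force": force on a finger pad.
Only numpy, scipy, OpenCV 4.12 (cv2) and the standard library are available. Lean on these libraries where they do the work, as an engineer would, in place of code of your own. Each camera call takes 0.05 s, during which the arm holds its last target. There are 200 camera calls.

### The job

Lay the loose orange corner block flat in the empty compartment of the grey case while the blue lid stands open. Then swing the lid over and press its free edge gently down past the yellow spring catch until it clicks and stays shut by itself, without straining the lid. Leave the glue bottle, tape measure and frame sample where they are, and let go of everything.

Things in the scene. Friction and masses are not known exactly. Their poses are not given: they have to be found in the camera images.
- case: Grey open case fixed to the bench, 150 (its x) by 170 (its y) by 58 mm high, walls 4 mm; origin at the centre of its underside, z up. The catch is on its +x side, the lid hinges along its -x rim. A 40 mm high divider at y +14 to +18 mm: the bay beyond it (+y) is full (two orange blocks that stay), the other is the empty compartment.
- bay (a point): Centre of the floor of the empty compartment, 4 mm above the case's underside and 33.5 mm to -y of its origin; axes as the case. The compartment measures 142 mm along x and 95 mm along y.
- hinge (a point): Middle of the lid's hinge axis, which runs parallel to the case's y, 70 mm above the bench, on the -x rim; axes as the case.
- lid (a joint): Angle of the blue lid: 0 level over the case, grows as it opens; starts at 1.45 to 1.85, stop at 1.9. Hinge friction holds it at any angle; about 2 N at its outer part swings it. Resting unlatched on the catch's ramp it reads 0.06 to 0.16; latched between -0.055 and +0.05, since the catch sits up to 8 mm higher or lower from start to start (not measured: feel for it).
- lid_edge (a point): Middle of the lid's rounded free edge, on the outer (upper) face; z axis is the outward normal. The lid is a plate 6 mm thick, its mid-plane through the hinge axis, 184 mm wide along the case's y, reaching 173 mm from the hinge axis (this point: 170 mm). Its underside has skirts up to 25 mm deep.
- catch (a joint): Yellow spring catch, 40 mm wide, middle of the case's +x side: 0 sprung home, about 0.006 m when forced outward. Its nose hooks over the last 6 mm of the lid and rises 21 mm above it; press 120 to 148 mm from the hinge axis. At 143 mm the force climbs to some 9 to 12 N over 13 mm, drops at the click, then climbs steeply on a rubber bumper: stop by 15 N. Over 22 N cracks the lid.
- block: Loose orange L-shaped corner block, 40 to 85 g, 30 mm high, lying flat. Two legs 18 mm thick: one along its x from -9 to +50 mm (y -9 to +9 mm), one along its y from -9 to +50 mm (x -9 to +9 mm). Origin under the centre of the 18 by 18 mm corner square. Grasp a leg across its 18 mm, about 33 mm from the origin.
- glue: Yellow glue bottle, 60 mm diameter, 160 mm tall, standing; origin at the centre of its underside. Leave alone.
- tape: Yellow and black tape measure, 70 by 42 by 62 mm high; origin at the centre of its underside. Leave alone.
- sample: L-shaped sample of dark picture-frame moulding with brass edge, about 120 by 120 by 24 mm; origin under the middle of its 120 mm leg. Leave alone.
Not all that is in view belongs to the job. Of the things that look like the block, the middle-sized one is meant.

How it is judged (in metres and radians):
On the way, in this order (a step that is already met when the one before it is completed fails the run):
1. the block lies flat and released in the empty compartment while the lid stands open (x of block in the frame of case between -0.071 and 0.071 m and y of block in the frame of case between -0.081 and 0.014 m and z of block in the frame of case below 0.01 m and contact force between the fingers and block below 0.05 N and value of joint lid above 1 rad), for 0.2 s.
2. the lid has clicked under the catch (value of joint lid below 0.052 rad and value of joint catch below 0.002 m), for 0.1 s.
At the end, for the whole second after the job is handed in: The lid is latched (lid angle below 0.052 rad, catch sprung back to within 2 mm of home) and stays so untouched; the block lies flat and still in the compartment that was empty (its origin within the compartment and less than 10 mm above the case's underside) (all of step 2 and x of block in the frame of case between -0.071 and 0.071 m and y of block in the frame of case between -0.081 and 0.014 m and z of block in the frame of case below 0.01 m and linear speed of block below 0.02 m/s).
It fails at once if the lid is strained: pushed by the robot with more than 22 N (contact force between any of the fingers, the arm and lid above 22 N).
It fails at once if the glue bottle, tape measure or frame sample is moved by more than 30 mm (distance of any of glue, tape, sample from where it was at the start of the episode above 0.03 m).
It also fails if it takes over 58 s, if anything falls off the work surface, if the arm or the gripper's body presses on something with over 40 N, if the wrist force passes 120 N, or if a joint passes its speed limit or range.

## Working session

There is one attempt and no reset: what is moved stays moved. The work goes in short steps, Python scripts to look and compute and a shell command to move; the robot and the scene stay as the last step left them, time stands still between calls to the robot, and variables do not carry over. Pictures are saved under pics/ and viewed, at most 10 in all, crops included, and the job is handed in when it is done.

```bash
ls; mkdir -p pics; python3 - <<'E'
from workcell import env, grab_frame, camera_model, models
import cv2
print(env.state())
for c in("scene","side"):
    cv2.imwrite(f"pics/{c}0.png",grab_frame(c))
    for n in("block","case","lid","catch","glue","tape","sample"):
        print(c,n,[(round(d["p"],2),[round(float(v)) for v in d["point"]]) for d in models.search_frame(n,c)])
E
```

```text
pics
{'time_s': 0.0, 'qpos': array([-1.14440704e+00,  1.83517127e+01,  8.97075138e+01, -7.94901825e-04,
        7.20439470e+01, -1.14766230e+00]), 'qvel': array([-0.04903013,  0.01949915, -0.07074077,  0.09586184,  0.0214969 ,
        0.07333904]), 'effort': array([-5.01459035e-04, -4.12465632e+01, -2.31973493e+01,  7.28826877e-02,
        4.58198413e-02, -1.41870069e-04]), 'ee_pos': array([5.74464082e+02, 2.20382207e-02, 2.02312083e+02]), 'ee_rot': array([-1.79896832e+02, -1.31088527e-03,  9.00034998e+01]), 'force': array([-0.16925438,  1.00340969, -0.04554062]), 'torque': array([ 0.01876708, -0.00156063,  0.03648312]), 'gripper_force': 0.0, 'gripper_width': 91.23867088932708}
scene block [(0.88, [423, 209, 41]), (0.76, [508, 320, 24]), (0.74, [566, 230, 22]), (0.2, [512, 107, 79])]
scene case [(0.65, [526, 13, 30])]
scene lid [(0.56, [611, -47, 199]), (0.27, [510, 107, 78])]
scene catch [(0.59, [610, -47, 199]), (0.46, [509, 109, 79])]
scene glue [(0.74, [609, -47, 199]), (0.68, [785, 75, 102])]
scene tape [(0.66, [595, -392, 56])]
scene sample [(0.97, [726, 333, 16])]
side block [(0.85, [424, 209, 39]), (0.8, [563, 240, 22]), (0.58, [498, 319, 28])]
side case [(0.87, [513, -49, 58]), (0.71, [496, 320, 25])]
side lid [(0.94, [511, -64, 162]), (0.24, [515, -52, 60])]
side catch [(0.65, [501, 113, 66])]
side glue [(0.59, [754, 89, 87])]
side tape [(0.57, [573, -381, 43])]
side sample [(0.56, [717, 339, 13])]
```

View pics/scene0.png

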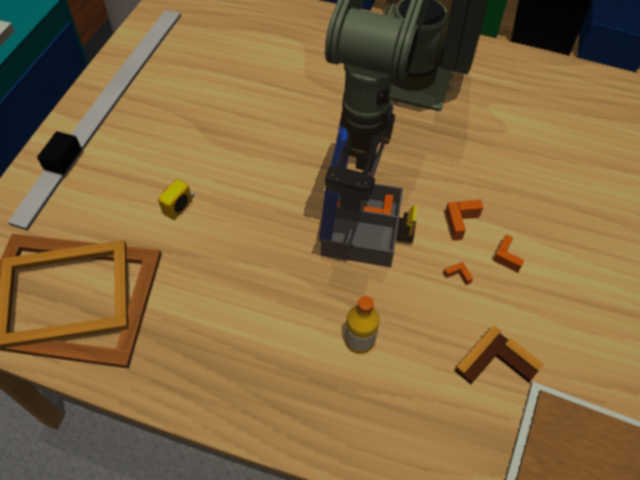

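View pics/side0.png

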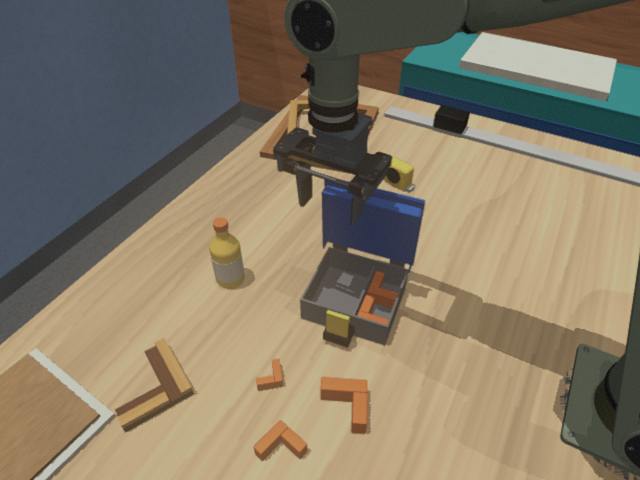

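Candidates in the scene picture are a large L at (463,215), an L at (508,253) that should be the middle-sized one, and a small L at (458,271). Two more sit inside the case at (385,207). The catch faces world +y, the lid stands at -y, and the empty bay is the one far from the robot. Checking the choice in a close crop, with the case alongside.

```bash
python3 - <<'E'
import cv2,numpy as np
a=cv2.imread("pics/scene0.png");b=cv2.imread("pics/side0.png")
A=cv2.resize(a[170:295,310:530],None,fx=3.6,fy=3.6,interpolation=3)[:, :792]
cv2.imwrite("pics/cropA.png",A)
cv2.imwrite("pics/cropB.png",cv2.resize(b[240:465,240:420],None,fx=2.66,fy=2.66,interpolation=3))
E
```

```text
(no output)
```

View pics/cropA.png

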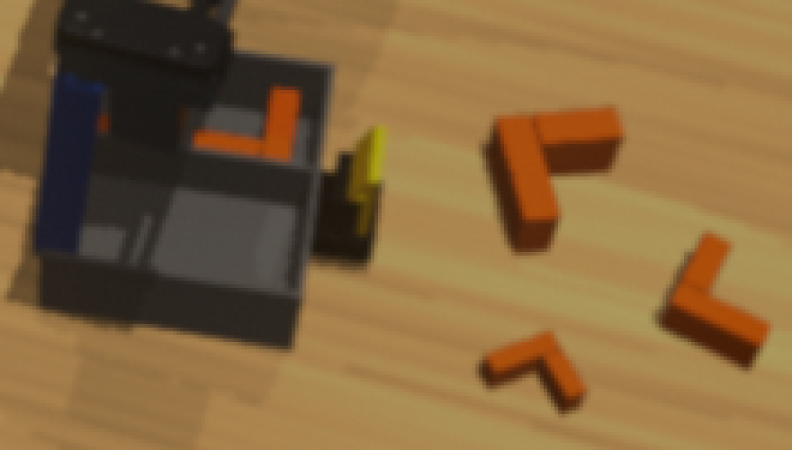

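View pics/cropB.png

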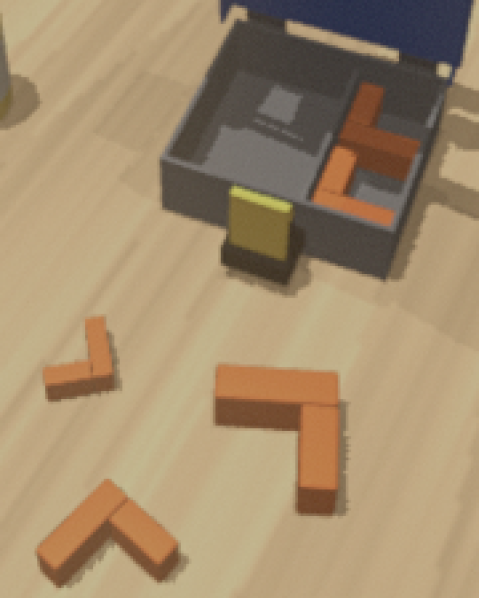

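The block at scene (508,253) is clearly the middle-sized one; in cropA its outer corner is at (670,298) and its legs run to (718,238) and (760,335). In cropB the open case's rim corners are all visible. Next I fit the poses from these corners.

```bash
cat > h.py <<'E'
import numpy as np
from scipy.optimize import least_squares
from scipy.spatial.transform import Rotation as Ro
from workcell import env, grab_frame, camera_model, models
def cam(n,st=None):
    m=dict(camera_model(n))
    if "mount" in m:
        T=np.eye(4);T[:3,:3]=Ro.from_euler("xyz",st["ee_rot"],degrees=True).as_matrix();T[:3,3]=st["ee_pos"]
        W=np.linalg.inv(T@np.array(m["mount"]));m["R"],m["t"]=W[:3,:3],W[:3,3]
    return m
def proj(m,X):
    c=np.atleast_2d(X)@np.array(m["R"]).T+np.array(m["t"]);s=c[:,:2]/c[:,2:]
    s=s*(1+m["k1"]*(s**2).sum(1,keepdims=True));K=np.array(m["K"])
    return s@K[:2,:2].T+K[:2,2]
def pose(p,L,z=0):
    c,s=np.cos(p[2]),np.sin(p[2]);L=np.asarray(L,float)
    return np.c_[p[0]+c*L[:,0]-s*L[:,1],p[1]+s*L[:,0]+c*L[:,1],L[:,2]]
def fit(obs,p0):  # obs: list of (cam model, local pts, pixels)
    f=lambda p:np.concatenate([(proj(m,pose(p,L))-px).ravel() for m,L,px in obs])
    r=least_squares(f,p0,loss="soft_l1");return r.x,np.abs(f(r.x)).round(1)
E
python3 - <<'E'
from h import *
A=lambda q:np.array(q)/3.6+[310,170]; B=lambda q:np.array(q)/2.66+[240,240]
s,d=cam("scene"),cam("side")
x,r=fit([(s,[(75,-85,58),(75,85,58),(75,-85,0),(-75,-85,0)],A([(299,297),(333,66),(293,349),(40,305)])),
 (d,[(75,-85,58),(75,85,58),(75,-85,0),(75,85,0),(-75,85,58),(-75,-85,58)],B([(162,160),(390,240),(163,208),(385,278),(447,80),(237,22)]))],[530,-10,1.57])
print("case",x,np.degrees(x[2]),r)
print("bay",pose(x,[(0,-33.5,4)]),"catch",pose(x,[(80,0,60)]))
x,r=fit([(s,[(-9,-9,30),(50,-9,30),(50,9,30),(-9,50,30),(9,50,30)],A([(670,300),(752,345),(770,323),(708,233),(731,243)])),
 (d,[(-9,-9,30),(-9,50,30),(50,-9,30)],B([(107,480),(180,545),(38,549)]))],[500,310,.5])
print("block",x,np.degrees(x[2]),r)
print(pose(x,[(33,0,0),(0,33,0)]))
E
```

```text
case [510.95268543   8.33185795   1.68775692] 96.70134821755275 [0.8 0.4 1.  1.1 0.7 0.1 0.6 0.1 1.5 0.4 1.  2.  1.1 0.5 0.2 2.3 1.  0.2
 0.4 1.4]
bay [[544.22381021  12.24111054   4.        ]] catch [[501.61715685  87.78529026  60.        ]]
block [496.77797446 306.71554022   1.31289738] 75.22347894904418 [0.8 0.7 2.1 0.1 0.3 0.3 0.6 1.6 0.6 0.6 0.2 1.1 0.6 0.1 2.2 0.1]
[[505.1946095  338.62416373   0.        ]
 [464.86935094 315.13217526   0.        ]]
```

```bash
python3 -m crank '-1 56 -12 0 0 0 0;-1 56 -12 0 0 0 0;-1 56 -12 0 0 0 0;-1 56 -12 0 0 0 0;-1 56 -12 0 0 0 0;-1 56 -10 0 0 0 0;-1 0 0 0 0 0 7.5;-1 0 0 0 0 0 7.5;-1 0 0 0 0 0 0'
python3 - <<'E'
from h import *; import cv2
st=env.state(); im=grab_frame("wrist"); cv2.imwrite("pics/w1.png",im); cv2.imwrite("pics/side1.png",grab_frame("side"))
m=cam("wrist",st); np.save("w1.npy",np.array([st["ee_pos"],st["ee_rot"]]))
print(st["ee_pos"],st["ee_rot"],st["time_s"])
print(proj(m,pose([496.8,306.7,1.313],[(-9,-9,30),(50,-9,30),(50,9,30),(9,9,30),(9,50,30),(-9,50,30)])).round())
print([(round(d["p"],2),d["point"]) for d in models.search_frame("block","wrist")])
E
```

```text
time_s: 1.92
ee_pos: [504.9, 336.2, 203.1]
ee_rot: [180.0, 0.0, 75.1]
force: [-0.4, 0.2, 0.6]
gripper_width: 91.3
gripper_force: 0.0
[504.89338921 336.18891241 203.11625435] [1.79999192e+02 4.65382919e-03 7.51108216e+01] 1.925
[[322. 248.]
 [322. 189.]
 [303. 189.]
 [304. 230.]
 [262. 230.]
 [263. 248.]]
[(0.97, [497.9, 320.2, 30.4]), (0.83, [411.1, 223.9, 28.0]), (0.72, [563.4, 235.9, 24.4])]
```

View pics/w1.png

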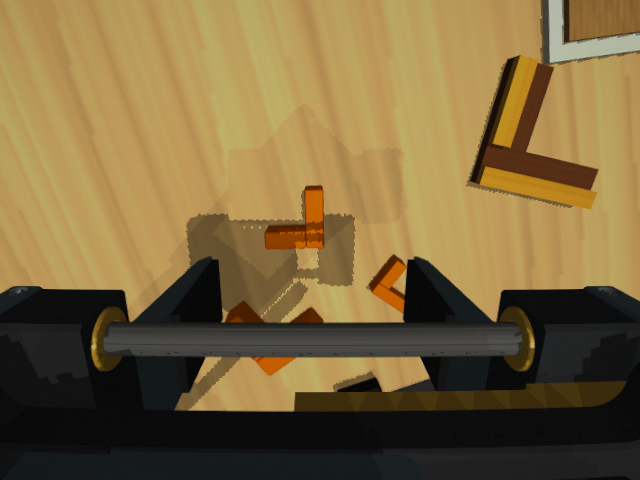

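View pics/side1.png

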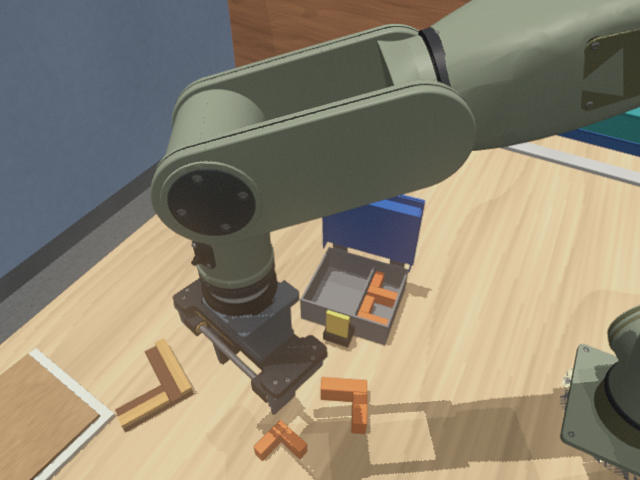

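The wrist view shows the block where the fit predicted it (leg tip at (314,189), corner at (322,248)). Descending to grasp.

```bash
python3 -m crank '-1 2 0 50 0 0 0;-1 0 0 50 0 0 0;-1 0 0 50 0 0 0;-1 0 0 25 0 0 0;-1 0 0 13 0 0 0;-1 0 0 0 0 0 0;1 0 0 0 0 0 0;1 0 0 0 0 0 0;1 0 0 0 0 0 0;1 0 0 0 0 0 0' 20; python3 -m crank '1 0 0 0 0 0 0;1 0 0 0 0 0 0;1 0 0 0 0 0 0;1 0 0 -15 0 0 0;1 0 0 0 0 0 0'
```

```text
time_s: 3.32
ee_pos: [505.7, 338.0, 15.5]
ee_rot: [180.0, -0.0, 75.0]
force: [0.1, -0.8, -0.7]
gripper_width: 54.3
gripper_force: 0.0
time_s: 3.95
ee_pos: [506.7, 338.7, 32.0]
ee_rot: [179.9, -0.2, 75.0]
force: [-0.5, 0.3, -0.5]
gripper_width: 3.8
gripper_force: 0.0
```

```bash
python3 -m crank '-1 0 0 -60 0 0 0;-1 0 0 -60 0 0 0;-1 0 0 -52 0 0 0;-1 0 0 0 0 0 0'; python3 - <<'E'
from h import *; import cv2
st=env.state(); im=grab_frame("wrist"); cv2.imwrite("pics/w2.png",im[120:420,140:540])
m=cam("wrist",st)
print(proj(m,pose([496.8,306.7,1.313],[(-9,-9,30),(50,-9,30),(50,9,30),(9,9,30),(9,50,30),(-9,50,30)])).round())
for c in("wrist","scene","side"):
    if c!="wrist": grab_frame(c)
    print(c,[(round(d["p"],2),d["point"]) for d in models.search_frame("block",c)])
E
```

```text
time_s: 4.45
ee_pos: [507.8, 339.4, 207.7]
ee_rot: [179.6, -0.5, 75.0]
force: [1.1, -0.5, -0.8]
gripper_width: 41.2
gripper_force: 0.0
[[319. 251.]
 [319. 193.]
 [300. 194.]
 [301. 234.]
 [260. 234.]
 [260. 252.]]
wrist [(0.8, [576.5, 251.5, 24.7]), (0.67, [495.4, 322.8, 33.0]), (0.61, [430.8, 190.4, 40.3])]
scene [(0.74, [566.0, 229.3, 18.4]), (0.59, [426.4, 206.4, 38.1]), (0.56, [508.0, 320.0, 29.9]), (0.41, [594.2, -386.7, 57.8]), (0.34, [514.4, -14.9, 34.3])]
side [(0.57, [423.5, 210.4, 37.4]), (0.56, [493.3, 322.5, 29.5])]
```

View pics/w2.png

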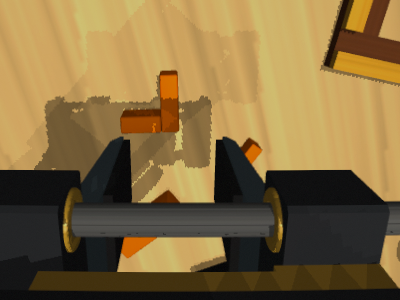

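```bash
python3 - <<'E'
from h import *
st=env.state();print(st)
m=dict(camera_model("wrist"));M=np.array(m["mount"]);print(M.round(2),m["K"],m["k1"])
W=np.linalg.inv(M);m["R"],m["t"]=W[:3,:3],W[:3,3]
print(proj(m,[(x,y,11) for x in(-16,16) for y in(-45.6,45.6)]+[(0,0,z) for z in(0,100,172,203)]).round())
E
```

```text
{'time_s': 4.75, 'qpos': array([ 3.26762838e+01,  2.14316338e+01,  8.53271705e+01, -2.68018541e-03,
        7.34398974e+01,  4.76796089e+01]), 'qvel': array([ 0.12458909,  0.01451115, -0.38966811, -0.0864581 ,  0.04882181,
       -0.0873564 ]), 'effort': array([ 3.68702807e-03, -4.48739970e+01, -2.36110747e+01,  7.55599164e-02,
       -1.79601851e-02, -4.64640107e-04]), 'ee_pos': array([504.78225448, 337.41328063, 200.35072782]), 'ee_rot': array([-1.79868116e+02,  1.48646121e-01,  7.49976143e+01]), 'force': array([-0.54206069,  0.17780709, -0.48507269]), 'torque': array([-0.01148884,  0.00075607, -0.0148488 ]), 'gripper_force': 0.0, 'gripper_width': 65.45824322442652}
[[  -0.     -0.96   -0.28   78.19]
 [   1.     -0.     -0.     -0.65]
 [   0.     -0.28    0.96 -183.55]
 [   0.      0.      0.      1.  ]] [[375.94104476   0.         312.47950208]
 [  0.         375.94104476 232.93313388]
 [  0.           0.           1.        ]] -0.04521109439499027
[[234. 298.]
 [394. 297.]
 [230. 244.]
 [398. 244.]
 [314. 279.]
 [313. 229.]
 [313. 209.]
 [313. 203.]]
```

Block is unmoved; I lifted before the fingers had closed. Repeating with a longer wait.

```bash
python3 -m crank '-0.3 0 0 50 0 0 0;-0.3 0 0 50 0 0 0;-0.3 0 0 50 0 0 0;-0.3 0 0 24 0 0 0;-0.3 0 0 12 0 0 0;0.2 0 0 0 0 0 0;1 0 0 0 0 0 0;1 0 0 0 0 0 0;1 0 0 0 0 0 0;1 0 0 0 0 0 0' 20; python3 -m crank '1 0 0 0 0 0 0;1 0 0 0 0 0 0;1 0 0 0 0 0 0;1 0 0 0 0 0 0'
```

```text
time_s: 6.0
ee_pos: [505.8, 338.1, 16.8]
ee_rot: [180.0, -0.0, 75.0]
force: [-0.3, -0.2, 2.6]
gripper_width: 17.6
gripper_force: 20.0
time_s: 6.5
ee_pos: [505.8, 338.1, 16.8]
ee_rot: [180.0, -0.0, 75.0]
force: [-0.5, -1.1, 5.2]
gripper_width: 17.8
gripper_force: 20.0
```

```bash
python3 -m crank '1 0 0 -44 0 0 0;1 0 0 -44 0 0 0;1 0 0 -44 0 0 0;1 -45.5 20 0 0 0 0;1 -45.5 20 0 0 0 0;1 -45.5 20 0 0 0 0;1 -45.5 20 0 0 0 0;1 -45.5 20 0 0 0 0;1 -45.5 20 0 0 0 0'; python3 -m crank '1 0 0 0 0 0 -7.2;1 0 0 0 0 0 -7.2;1 0 0 0 0 0 -7.3;1 0 0 0 0 0 0;1 0 0 0 0 0 0' 
python3 - <<'E'
from h import *; import cv2
st=env.state(); im=grab_frame("wrist"); cv2.imwrite("pics/w3.png",im);cv2.imwrite("pics/side3.png",grab_frame("side"));cv2.imwrite("pics/scene3.png",grab_frame("scene"))
np.save("w3.npy",np.array([st["ee_pos"],st["ee_rot"]])); m=cam("wrist",st);p=[511,8.3,1.688]
print(st["ee_pos"],st["ee_rot"],st["gripper_width"])
print("rim",proj(m,pose(p,[(75,-85,58),(75,85,58),(-75,-85,58),(-75,85,58)])).round(),"div",proj(m,pose(p,[(71,14,40),(-71,14,40)])).round())
E
```

```text
time_s: 7.62
ee_pos: [550.6, 41.6, 147.7]
ee_rot: [-180.0, 0.0, 75.0]
force: [0.2, 0.7, -0.8]
gripper_width: 17.6
gripper_force: 20.0
time_s: 8.25
ee_pos: [550.6, 43.2, 147.9]
ee_rot: [-180.0, -0.0, 96.6]
force: [0.7, -0.6, -0.4]
gripper_width: 17.6
gripper_force: 20.0
[550.61721266  43.22967705 147.86442517] [-1.79973809e+02 -3.73712249e-03  9.66030996e+01] 17.5926750299872
rim [[371. 173.]
 [138. 174.]
 [363. 353.]
 [162. 353.]] div [[239. 176.]
 [248. 337.]]
```

View pics/w3.png

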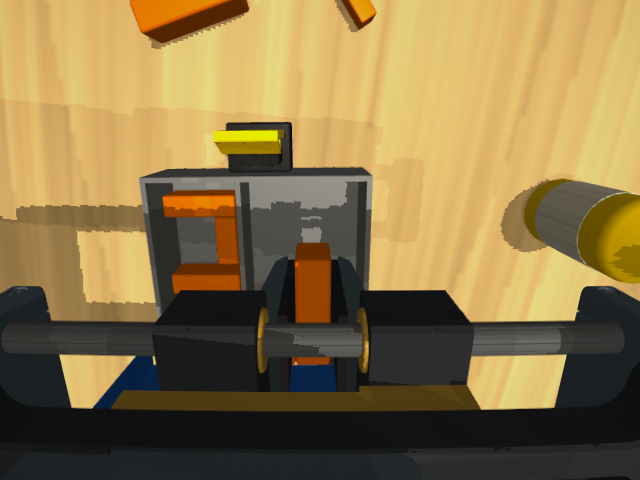

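The wrist view shows the case rim at (140,176)–(372,172), matching the prediction within 2 px, with the block hanging over the empty bay. Lowering and releasing.

```bash
python3 -m crank '1 0 0 40 0 0 0;1 0 0 40 0 0 0;1 0 0 25 0 0 0;1 0 0 12 0 0 0;1 0 0 8 0 0 0;1 0 0 0 0 0 0;0.3 0 0 0 0 0 0;0.3 0 0 0 0 0 0;0.3 0 0 0 0 0 0;0.3 0 0 0 0 0 0'
```

```text
time_s: 9.65
ee_pos: [550.9, 43.2, 23.4]
ee_rot: [180.0, 0.0, 96.7]
force: [-0.4, -0.5, -0.0]
gripper_width: 32.1
gripper_force: 0.0
```

```bash
python3 -m crank '0.3 0 0 -30 0 0 0;0.3 0 0 -50 0 0 0;0.3 0 0 -50 0 0 0;0.3 60 0 -40 0 0 0;0.3 60 0 -20 0 0 0;0.3 60 0 0 0 0 0;0.3 0 0 0 0 0 0'
python3 - <<'E'
from h import *; import cv2
st=env.state(); im=grab_frame("wrist"); s=grab_frame("side"); c=grab_frame("scene")
cv2.imwrite("pics/w4.png",im);cv2.imwrite("pics/side4.png",s);cv2.imwrite("pics/scene4.png",c)
np.save("w4.npy",np.array([st["ee_pos"],st["ee_rot"]]))
S=cv2.resize(s[150:350,280:450],None,fx=2.35,fy=2.35,interpolation=3)
W=cv2.resize(im,(400,300)); C=cv2.resize(c[110:270,290:440],(400,300)[:1]+(427,),interpolation=3)
canvas=np.zeros((600,800,3),np.uint8); canvas[:S.shape[0],:S.shape[1]]=S; canvas[300:600,400:]=W
canvas[:300,400:]=cv2.resize(c[120:240,290:450],(400,300),interpolation=3)
cv2.imwrite("pics/c4.png",canvas)
m3=np.load("w3.npy");m3=cam("wrist",dict(ee_pos=m3[0],ee_rot=m3[1]))
p=[511,8.3,1.688]
for z in(86,94,102): print(z,[(x,proj(m3,pose(p,[(x,0,z)]))[0].round()) for x in(80,90,100)])
for n,mm in(("side",cam("side")),("scene",cam("scene"))):
  for h in(-72,-78):
    for t in(1.45,1.6,1.75,1.9): print(n,h,t,proj(mm,pose(p,[(h+173*np.cos(t),y,70+173*np.sin(t)) for y in(-92,92)])).round(1).tolist())
print(st["ee_pos"],[(round(d["p"],2),d["point"]) for d in models.search_frame("block","wrist")])
E
```

```text
time_s: 10.52
ee_pos: [530.0, 216.9, 207.7]
ee_rot: [180.0, -0.1, 97.0]
force: [0.3, -0.6, 0.3]
gripper_width: 32.1
gripper_force: 0.0
86 [(80, array([247., 171.])), (90, array([246., 155.])), (100, array([245., 139.]))]
94 [(80, array([244., 172.])), (90, array([244., 156.])), (100, array([243., 140.]))]
102 [(80, array([242., 174.])), (90, array([241., 157.])), (100, array([240., 140.]))]
side -72 1.45 [[321.8, 181.4], [423.6, 206.8]]
side -72 1.6 [[327.1, 172.8], [427.2, 197.2]]
side -72 1.75 [[332.1, 166.3], [430.2, 189.8]]
side -72 1.9 [[336.8, 161.9], [432.7, 184.6]]
side -78 1.45 [[323.0, 179.5], [424.4, 204.7]]
side -78 1.6 [[328.3, 171.0], [428.0, 195.2]]
side -78 1.75 [[333.3, 164.6], [431.0, 187.8]]
side -78 1.9 [[337.9, 160.3], [433.5, 182.7]]
scene -72 1.45 [[335.0, 188.4], [351.6, 116.0]]
scene -72 1.6 [[320.7, 185.7], [338.5, 113.6]]
scene -72 1.75 [[306.5, 184.3], [325.6, 112.6]]
scene -72 1.9 [[292.9, 184.4], [313.0, 113.1]]
scene -78 1.45 [[331.6, 187.9], [348.5, 115.5]]
scene -78 1.6 [[317.4, 185.1], [335.5, 113.1]]
scene -78 1.75 [[303.3, 183.8], [322.6, 112.2]]
scene -78 1.9 [[289.7, 183.9], [310.1, 112.7]]
[530.02510348 216.88661421 207.73680456] [(0.68, [543.2, 18.9, 36.9]), (0.56, [563.6, 232.8, 20.0])]
```

View pics/c4.png

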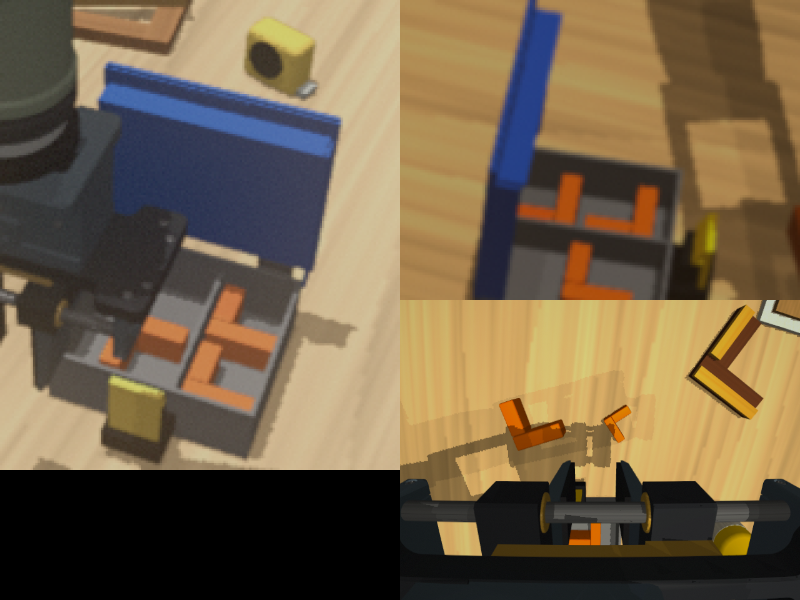

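Block lies flat in the empty bay (side crop (150,340)) and the lid stands at about 1.5 rad. I'll go over the lid with closed fingers and drop in behind it.

```bash
python3 -m crank '1 0 0 -45 0 0 0;1 0 0 -45 0 0 0;1 -54 -7 0 0 0 0;1 -54 -7 0 0 0 0;1 -54 -7 0 0 0 0;1 -54 -7 0 0 0 0;1 -54 -7 0 0 0 0;1 -54 -8 0 0 0 0;1 0 0 0 0 0 0'
```

```text
time_s: 11.85
ee_pos: [524.9, -118.3, 297.3]
ee_rot: [-180.0, 0.1, 96.3]
force: [0.7, 0.1, -0.2]
gripper_width: 0.2
gripper_force: 0.0
```

```bash
python3 -m crank '1 0 0 40 0 0 0;1 0 0 33 0 0 0;1 12 0 0 0 0 0;1 12 0 0 0 0 0;1 8 0 0 0 0 0;1 6 0 0 0 0 0;1 6 0 0 0 0 0'; python3 - <<'E'
import numpy as np
h=-75;t=np.arange(1.5,0.09,-.1)
x=h+143*np.cos(t)-3*np.sin(t)-16;z=70+143*np.sin(t)+3*np.cos(t)+11
for a in zip(t.round(2),x.round(1),z.round(1),np.r_[0,np.diff(x)].round(1),-np.r_[0,np.diff(z)].round(1)):print(*a)
E
```

```text
time_s: 12.72
ee_pos: [521.2, -69.5, 225.3]
ee_rot: [179.9, 0.0, 96.7]
force: [0.9, -1.3, 0.6]
gripper_width: 0.7
gripper_force: 0.4
1.5 -83.9 223.9 0.0 -0.0
1.4 -69.7 222.4 14.2 1.4
1.3 -55.6 219.6 14.0 2.8
1.2 -42.0 215.4 13.7 4.2
1.1 -28.8 209.8 13.2 5.6
1.0 -16.3 203.0 12.5 6.9
0.9 -4.5 194.9 11.8 8.1
0.8 6.5 185.7 10.9 9.2
0.7 16.4 175.4 10.0 10.3
0.6 25.3 164.2 8.9 11.2
0.5 33.1 152.2 7.7 12.0
0.4 39.5 139.5 6.5 12.7
0.3 44.7 126.1 5.2 13.3
0.2 48.6 112.3 3.8 13.8
0.1 51.0 98.3 2.4 14.1
```

```bash
python3 -m crank '1 9 0 3 0 0 0;1 14 0 3 0 0 0;1 13.5 0 4 0 0 0;1 13 0 5.5 0 0 0;1 12.5 0 7 0 0 0;1 12 0 8 0 0 0;1 11 0 9 0 0 0'
```

```text
time_s: 13.6
ee_pos: [510.6, 15.5, 184.4]
ee_rot: [-180.0, -0.0, 96.7]
force: [0.1, -0.6, 0.4]
gripper_width: 0.6
gripper_force: 0.3
```

```bash
python3 - <<'E'
from h import *; import cv2
st=env.state();print(st["ee_pos"],st["force"])
cv2.imwrite("pics/side5.png",grab_frame("side"))
E
```

```text
[510.628598    15.49850559 184.43818065] [ 0.07312987 -0.63040593  0.38336565]
```

View pics/side5.png

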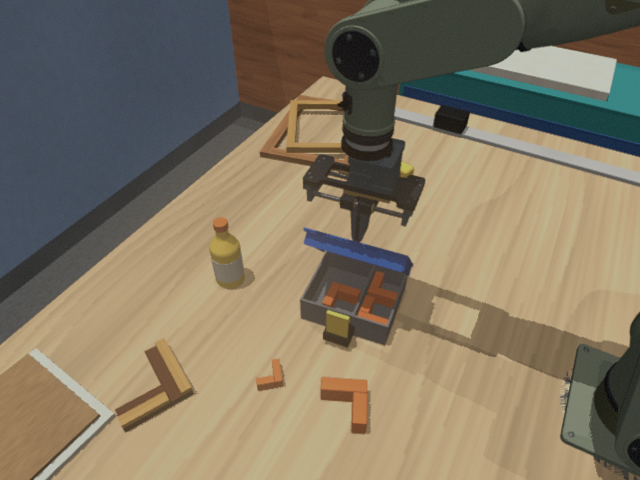

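The side view shows the lid about half closed, with the fingers pushing on its outer face at (360,235). Continuing along the arc.

```bash
python3 -m crank '1 9.5 0 9 0 0 0;1 9 0 11 0 0 0;1 8 0 12 0 0 0;1 6.5 0 12.7 0 0 0;1 5 0 13 0 0 0;1 2 0 6 0 0 0;1 1 0 3 0 0 0'
```

```text
time_s: 14.52
ee_pos: [505.9, 55.3, 117.9]
ee_rot: [-180.0, 0.0, 96.7]
force: [0.3, -0.5, 0.8]
gripper_width: 0.5
gripper_force: 0.2
```

```bash
for i in 1; do :; done; python3 -m crank '1 1 0 3 0 0 0;1 1 0 3 0 0 0;1 0 0 3 0 0 0;1 0 0 0 0 0 0'; python3 -m crank '1 0 0 2 0 0 0;1 0 0 2 0 0 0;1 0 0 0 0 0 0'; python3 -m crank '1 0 0 2 0 0 0;1 0 0 2 0 0 0;1 0 0 0 0 0 0'
```

```text
time_s: 15.02
ee_pos: [505.7, 57.2, 109.2]
ee_rot: [-180.0, 0.0, 96.7]
force: [-0.2, 0.1, 0.7]
gripper_width: 0.2
gripper_force: 0.0
time_s: 15.4
ee_pos: [505.7, 57.3, 105.2]
ee_rot: [-180.0, 0.0, 96.7]
force: [0.6, -0.9, -0.2]
gripper_width: 0.5
gripper_force: 0.0
time_s: 15.78
ee_pos: [505.7, 57.3, 101.2]
ee_rot: [-180.0, 0.0, 96.7]
force: [-0.3, -0.1, -0.4]
gripper_width: 0.4
gripper_force: 0.0
```

```bash
python3 -m crank '1 0 0 2 0 0 0;1 0 0 0 0 0 0'; python3 -m crank '1 0 0 2 0 0 0;1 0 0 0 0 0 0'; python3 -m crank '1 0 0 2 0 0 0;1 0 0 0 0 0 0'
```

```text
time_s: 16.02
ee_pos: [505.7, 57.3, 99.2]
ee_rot: [-180.0, 0.0, 96.7]
force: [-1.8, 0.6, 0.4]
gripper_width: 0.2
gripper_force: 0.0
time_s: 16.27
ee_pos: [505.7, 57.3, 97.2]
ee_rot: [-180.0, 0.0, 96.7]
force: [0.3, -0.6, 0.4]
gripper_width: 0.5
gripper_force: 0.0
time_s: 16.52
ee_pos: [505.7, 57.3, 95.2]
ee_rot: [-180.0, 0.0, 96.7]
force: [0.2, 0.6, 0.3]
gripper_width: 0.6
gripper_force: 0.0
```

```bash
python3 -m crank '1 0 0 2 0 0 0;1 0 0 0 0 0 0'; python3 -m crank '1 0 0 2 0 0 0;1 0 0 0 0 0 0'; python3 -m crank '1 0 0 1.5 0 0 0;1 0 0 0 0 0 0'
```

```text
time_s: 16.77
ee_pos: [505.7, 57.3, 93.2]
ee_rot: [-180.0, 0.0, 96.7]
force: [-0.4, -0.2, 0.8]
gripper_width: 0.2
gripper_force: 0.0
time_s: 17.02
ee_pos: [505.7, 57.3, 91.2]
ee_rot: [-180.0, 0.0, 96.7]
force: [-0.1, -0.2, -1.1]
gripper_width: 0.6
gripper_force: 0.0
time_s: 17.27
ee_pos: [505.8, 57.3, 89.8]
ee_rot: [-180.0, 0.0, 96.7]
force: [0.0, -0.3, 0.3]
gripper_width: 0.4
gripper_force: 0.0
```

```bash
python3 -m crank '1 0 0 1.5 0 0 0;1 0 0 0 0 0 0'; python3 -m crank '1 0 0 1.5 0 0 0;1 0 0 0 0 0 0'; python3 -m crank '1 0 0 1.5 0 0 0;1 0 0 0 0 0 0'
```

```text
time_s: 17.52
ee_pos: [505.8, 57.3, 88.3]
ee_rot: [-180.0, 0.0, 96.7]
force: [-0.4, 1.5, 0.1]
gripper_width: 0.5
gripper_force: 0.0
time_s: 17.77
ee_pos: [505.7, 57.3, 86.8]
ee_rot: [-180.0, 0.0, 96.7]
force: [0.5, 0.9, -0.9]
gripper_width: 0.3
gripper_force: 0.0
time_s: 18.02
ee_pos: [505.8, 57.3, 85.3]
ee_rot: [-180.0, 0.0, 96.7]
force: [0.5, -0.2, 0.1]
gripper_width: 0.6
gripper_force: 0.0
```

```bash
cat > lid.py <<'E'
from h import *; import cv2
p=[511,8.3,1.688]
def show(im,c):
    b,g,r=[im[...,i].astype(int) for i in range(3)]
    k=((b>1.6*r)&(b>1.25*g)&(b>50)).astype(np.uint8); k[:150]=0
    if c=="scene": k[:,:280]=0;k[:,480:]=0
    else: k[:,:280]=0;k[:,450:]=0
    n,l,s,_=cv2.connectedComponentsWithStats(k)
    i=1+s[1:,4].argmax();q=cv2.convexHull(np.argwhere(l==i)[:,::-1].astype(np.int32))
    print(c,s[i],cv2.approxPolyDP(q,4,True)[:,0].tolist())
    m=cam(c)
    for t in(-.05,0,.05,.1,.2,.3,.5): print(t,proj(m,pose(p,[(-75+173*np.cos(t),y,70+173*np.sin(t)+3) for y in(-92,92)])).round().tolist())
if __name__=="__main__":
    for c in("side","scene"): show(grab_frame(c),c)
    print([(round(d["p"],2),d["point"]) for d in models.search_frame("lid","scene")])
E
python3 lid.py
```

```text
side [ 293  260  119   66 2632] [[411, 266], [386, 325], [293, 292], [313, 260]]
-0.05 [[291.0, 306.0], [388.0, 337.0]]
0 [[291.0, 303.0], [389.0, 335.0]]
0.05 [[290.0, 300.0], [389.0, 331.0]]
0.1 [[290.0, 296.0], [390.0, 328.0]]
0.2 [[291.0, 289.0], [391.0, 321.0]]
0.3 [[291.0, 281.0], [393.0, 313.0]]
0.5 [[294.0, 263.0], [398.0, 295.0]]
scene [ 322  171   88   76 3406] [[409, 218], [404, 245], [322, 239], [339, 171], [374, 173]]
-0.05 [[405.0, 255.0], [415.0, 185.0]]
0 [[406.0, 253.0], [415.0, 182.0]]
0.05 [[406.0, 251.0], [416.0, 180.0]]
0.1 [[406.0, 248.0], [416.0, 177.0]]
0.2 [[406.0, 243.0], [416.0, 172.0]]
0.3 [[405.0, 238.0], [415.0, 166.0]]
0.5 [[400.0, 228.0], [411.0, 155.0]]
[(0.66, [553.8, -1.6, 83.1]), (0.51, [597.1, -391.4, 55.6])]
```

```bash
cat > q.py <<'E'
from lid import *
import sys
st=env.state();print(st["ee_pos"].round(1),np.mean([env.state()["force"]for _ in range(3)],0).round(1))
for c in("side","scene"):
    im=grab_frame(c);cv2.imwrite(f"pics/q{sys.argv[1]}{c}.png",im)
    b,g,r=[im[...,i].astype(int) for i in range(3)]
    k=(b>1.6*r)&(b>1.25*g)&(b>50)
    cols=(300,310,320,365,375,382) if c=="side" else (330,345,355,385,395,400)
    print(c,[int(np.where(k[160:350,x])[0].max()+160) if k[160:350,x].any() else None for x in cols], [int(np.where(k[160:350,x])[0].min()+160) if k[160:350,x].any() else None for x in cols])
    T=proj(cam(c),pose(p,[(50,0,85)])) ; print("tip px",T.round())
E
python3 q.py a; python3 -m crank '1 0 0 1.5 0 0 0;1 0 0 1.5 0 0 0;1 0 0 0 0 0 0'; python3 q.py b
```

```text
[505.9  57.3  85.4] [ 0.5 -0.1 -0.5]
side [294, 298, 301, 318, 320, 321] [279, 264, 250, 266, 298, 301]
tip px [[348. 294.]]
scene [241, 245, 246, 248, 246, 245] [203, 171, 172, 215, 216, 216]
tip px [[388. 209.]]
time_s: 18.65
ee_pos: [505.7, 57.3, 82.2]
ee_rot: [-180.0, 0.0, 96.7]
force: [0.0, 0.2, 0.1]
gripper_width: 0.7
gripper_force: 0.0
[505.7  57.3  82.2] [0.  0.2 0.1]
side [296, 299, 303, 318, 322, 323] [280, 265, 251, 268, 300, 302]
tip px [[348. 294.]]
scene [241, 246, 243, 246, 247, 246] [203, 172, 172, 216, 217, 217]
tip px [[388. 209.]]
```

```bash
python3 -m crank '1 0 0 1.5 0 0 0;1 0 0 1.5 0 0 0;1 0 0 0 0 0 0'|sed -n '2p;4p'; python3 -m crank '1 0 0 1.5 0 0 0;1 0 0 1.5 0 0 0;1 0 0 0 0 0 0'|sed -n '2p;4p'; python3 q.py c
```

```text
ee_pos: [505.7, 57.3, 79.2]
force: [0.3, 0.2, 1.1]
ee_pos: [505.7, 57.3, 76.2]
force: [-0.8, 0.6, -0.1]
[505.7  57.3  76.2] [-0.8  0.6 -0.1]
side [299, 302, 306, 320, 323, 326] [282, 266, 253, 271, 302, 304]
tip px [[348. 294.]]
scene [241, 246, 244, 247, 248, 248] [204, 172, 173, 218, 219, 219]
tip px [[388. 209.]]
```

```bash
for k in 1; do :; done; python3 -m crank '1 0 0 1.5 0 0 0;1 0 0 0 0 0 0'|sed -n '2p;4p'; python3 -m crank '1 0 0 1.5 0 0 0;1 0 0 0 0 0 0'|sed -n '2p;4p';python3 -m crank '1 0 0 1.5 0 0 0;1 0 0 0 0 0 0'|sed -n '2p;4p'
```

```text
ee_pos: [505.8, 57.3, 74.8]
force: [0.6, -0.2, 0.3]
ee_pos: [505.8, 57.3, 73.3]
force: [-0.2, 1.2, 0.3]
ee_pos: [505.8, 57.3, 71.8]
force: [-0.9, -0.3, -0.0]
```

```bash
python3 q.py d; python3 -m crank '1 0 0 1.5 0 0 0;1 0 0 0 0 0 0'|sed -n '2p;4p'; python3 q.py e; python3 - <<'E'
from h import *
p=[511,8.3,1.688]
for c in("side","scene"):
    m=cam(c)
    for t in(0,.05,.1): print(c,t,"front",proj(m,pose(p,[(-75+173*np.cos(t),y,73+173*np.sin(t)) for y in(-92,-40,40,92)])).round(1).tolist(),"rear",proj(m,pose(p,[(-79,y,73) for y in(-92,92)])).round().tolist())
E
```

```text
[505.8  57.3  71.8] [-0.9 -0.3 -0. ]
side [301, 304, 308, 322, 325, 328] [284, 267, 255, 300, 303, 305]
tip px [[348. 294.]]
scene [241, 247, 245, 252, 250, 249] [204, 172, 173, 219, 220, 221]
tip px [[388. 209.]]
ee_pos: [506.0, 57.3, 70.6]
force: [-0.8, 0.1, 2.6]
[506.   57.3  70.6] [-0.8  0.1  2.6]
side [301, 305, 308, 323, 326, 328] [284, 267, 255, 273, 304, 305]
tip px [[348. 294.]]
scene [241, 244, 245, 252, 250, 250] [204, 172, 173, 219, 220, 221]
tip px [[388. 209.]]
side 0 front [[290.5, 302.6], [317.2, 311.3], [359.8, 325.2], [388.7, 334.5]] rear [[326.0, 240.0], [414.0, 264.0]]
side 0.05 front [[290.4, 299.5], [317.2, 308.2], [360.2, 322.1], [389.3, 331.5]] rear [[326.0, 240.0], [414.0, 264.0]]
side 0.1 front [[290.4, 296.2], [317.4, 304.9], [360.6, 318.8], [389.9, 328.2]] rear [[326.0, 240.0], [414.0, 264.0]]
scene 0 front [[405.7, 252.9], [408.6, 231.7], [412.7, 201.0], [415.2, 182.2]] rear [[318.0, 238.0], [335.0, 169.0]]
scene 0.05 front [[406.2, 250.6], [409.1, 229.3], [413.2, 198.5], [415.7, 179.6]] rear [[318.0, 238.0], [335.0, 169.0]]
scene 0.1 front [[406.4, 248.2], [409.3, 226.9], [413.5, 196.0], [416.0, 177.0]] rear [[318.0, 238.0], [335.0, 169.0]]
```

The lid is now touching the catch ramp (2.6 N), so I press on in small steps.

```bash
python3 -m crank '1 0 0 1.5 0 0 0;1 0 0 0 0 0 0'|sed -n '2p;4p'; python3 -m crank '1 0 0 1.5 0 0 0;1 0 0 0 0 0 0'|sed -n '2p;4p';python3 -m crank '1 0 0 1.5 0 0 0;1 0 0 0 0 0 0'|sed -n '2p;4p'
```

```text
ee_pos: [505.9, 57.5, 69.3]
force: [-2.4, 0.4, 5.1]
ee_pos: [506.0, 57.5, 67.9]
force: [-2.2, 1.3, 4.7]
ee_pos: [505.9, 57.6, 66.5]
force: [-2.2, 1.0, 5.6]
```

```bash
python3 -m crank '1 0 0 1.5 0 0 0;1 0 0 0 0 0 0'|sed -n '2p;4p'; python3 -m crank '1 0 0 1.5 0 0 0;1 0 0 0 0 0 0'|sed -n '2p;4p'
```

```text
ee_pos: [505.9, 57.7, 65.0]
force: [-1.7, 1.7, 7.2]
ee_pos: [505.9, 57.7, 63.6]
force: [-1.7, 1.4, 6.6]
```

```bash
python3 -m crank '1 0 0 1.5 0 0 0;1 0 0 0 0 0 0'|sed -n '2p;4p'; python3 -m crank '1 0 0 1 0 0 0;1 0 0 0 0 0 0'|sed -n '2p;4p'
```

```text
ee_pos: [505.9, 57.8, 62.2]
force: [-1.8, 1.2, 8.1]
ee_pos: [505.9, 57.7, 60.6]
force: [-1.7, 3.2, 2.4]
```

Force dropped from 8.1 to 2.4 N, which looks like the click. One more small step to confirm, then check.

```bash
python3 -m crank '1 0 0 1 0 0 0;1 0 0 0 0 0 0'|sed -n '2p;4p'; python3 q.py f
```

```text
ee_pos: [505.6, 57.0, 58.9]
force: [-0.3, 0.3, -0.3]
[505.6  57.   58.9] [-0.3  0.3 -0.3]
side [306, 310, 313, 328, 331, 333] [289, 270, 252, 279, 308, 308]
tip px [[348. 294.]]
scene [242, 245, 250, 252, 254, 254] [204, 173, 175, 223, 225, 224]
tip px [[388. 209.]]
```

```bash
python3 -m crank '1 0 0 0.8 0 0 0;1 0 0 0 0 0 0'|sed -n '2p;4p'; python3 -m crank '1 0 0 0.8 0 0 0;1 0 0 0 0 0 0'|sed -n '2p;4p'
```

```text
ee_pos: [505.8, 57.1, 58.6]
force: [0.9, 0.3, 1.1]
ee_pos: [505.9, 57.1, 58.4]
force: [-1.5, -0.4, 5.3]
```

Steep rise on the bumper. Lifting clear and checking that the lid stays down.

```bash
python3 -m crank '1 0 0 -5 0 0 0;1 0 0 -30 0 0 0;1 0 0 -50 0 0 0;1 0 0 -50 0 0 0;1 0 0 0 0 0 0;1 0 0 0 0 0 0;1 0 0 0 0 0 0'; python3 q.py g; python3 - <<'E'
from h import *
for c in("side","scene"):
    grab_frame(c)
    for n in("catch","lid","glue","tape","sample"): print(c,n,[(round(d["p"],2),[round(v) for v in d["point"]]) for d in models.search_frame(n,c)][:2])
E
```

```text
time_s: 24.28
ee_pos: [504.8, 57.2, 191.2]
ee_rot: [-179.8, -0.0, 96.7]
force: [-0.7, -0.3, -0.4]
gripper_width: 0.7
gripper_force: 0.0
[504.8  57.2 191.2] [-0.7 -0.3 -0.4]
side [306, 310, 313, 328, 331, 333] [289, 270, 252, 254, 257, 259]
tip px [[348. 294.]]
scene [242, 248, 250, 255, 254, 254] [204, 173, 175, 180, 182, 183]
tip px [[388. 209.]]
side catch [(0.58, [501, 114, 67])]
side lid [(0.77, [508, 23, 64])]
side glue [(0.57, [754, 89, 86])]
side tape [(0.92, [568, -380, 47])]
side sample [(0.85, [715, 340, 11])]
scene catch [(0.54, [511, 110, 77])]
scene lid [(0.97, [524, 21, 72]), (0.66, [510, 110, 76])]
scene glue [(0.72, [787, 76, 101])]
scene tape [(0.86, [594, -390, 54])]
scene sample [(0.97, [726, 334, 15])]
```

```bash
python3 -c "
from workcell import env
print(env.job_done())"
```

```text
the job is handed in; nothing more can be done
None
```

The block was lying flat in the empty compartment before the lid closed. The lid clicked shut, with at most about 8 N read after each press step. It stayed down after I lifted clear, the other items showed no movement, and the job is handed in without a verdict returned.

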